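# Honed planes back into the till

### The arm

A 6-joint arm with a two-finger parallel gripper is mounted at the origin on the work surface. World frame = base frame: x ahead of the robot, y to its left, z up, the work surface at z = 0. Lengths are in m, angles in rad, forces in N, time in s.
With the tool pointing down it reaches from about 0.35 to 0.775 m from the base axis. Payload 7.3 kg.
Tool frame: the origin (TCP) lies at the centre of the arm's flange, where the gripper is bolted on; the fingertips stand 178 mm ahead of it and the grasp point (between the pads) lies 159 mm ahead of it; z points along the fingers, y is the line along which they close (so a half turn about z gives the same grasp; the last joint's range is limited). The gripper opens to 92 mm and grips with 3 to 60 N. Pads are 19 mm wide; open, the fingers measure 130 mm over their backs; the gripper's body (75 mm by 190 mm) begins 47 mm behind the grasp point.
Start: joints at [-1.269, 0.342, 1.524, -0, 1.275, -0.146], TCP at [0.227, -0.473, 0.405] pointing down, gripper open.
Joint ranges: [-2.53, 2.53], [-0.77, 2.02], [0.04, 2.7], [-1, 4.14], [0.28, 2.66], [-3.11, 3.11]. Speed limits (rad/s): [2.57, 2.57, 3.14, 3.14, 3.14, 3.14].

### API

Orientations are given as [roll, pitch, yaw] about the fixed x, y, z axes, in that order (R = Rz(yaw) Ry(pitch) Rx(roll)).
In Python, from cell import telemetry, vision, ticket gives the robot as it stands.
- The arm moves only by the shell command python3 -m crank 'ROWS' [FORCE]. ROWS is JSON, a list of rows, each a list of 5 numbers: the gripper command: -1 is shut, 1 is fully open, values between are in proportion, then the shift along the tool's x, y, z in mm, then the turn about the tool's z in rad. In form: [[fingers, dx, dy, dz, roll], ...]. A call has 1 to 12 rows; each row is the pose to reach, as a shift and turn from the pose commanded when the call began, along the tool's axes at that moment; what a row does not reach only later rows make up. A row lasts 1/12 s, in which the tool goes at most 41.7 mm and 7.16 degrees, less where a joint would pass 70% of its speed; a pose out of reach is approached as far as the arm can. A call with a gripper value outside its range is refused whole. The fingers move at their own pace and stop on an object; FORCE is the grip in N (left out, the last holds). Time passes only in rows, so rows that repeat a pose let the fingers close. It gives the time, the measured TCP pose, the force, the opening and the grip force at its end, in the units of the state.
- telemetry.observe(): the state, without advancing time (a new reading comes with each control period).
- vision.read_camera(name): name is "scene" or "top" or "wrist"; returns (picture, depth): 420x560x3 uint8, red, green, blue; 420x560 float32, m along the optical axis (not along the pixel's ray), 0 where there is no reading.
- vision.get_calibration(name): a dict with "camera_matrix" (3x3 intrinsics, pixels), "rvec" (rotation vector, rad) and "tvec" (3), from world to camera coordinates, as OpenCV has them. Camera axes: x right, y down, z forward; pixel columns grow to the right and rows downward; lengths in m; the calibration is good to about 2 mm. The wrist camera is an equidistant fisheye: a pixel r from the principal point sees the ray r / f radians off the axis. A picture is of the moment at which its call begins: read the wrist's pose just before it. get_calibration takes no time and is no camera call; for the wrist camera it gives the pose at the moment of the call.
- ticket.hand_in(): hands the job in; it is judged then, once.
The state is a dict: "time": time; "qpos": joint angles; "qvel": joint speeds; "joint_efforts": joint torques, N m; "tool_pos": TCP position; "tool_rot": TCP orientation; "contact_force": force on the tool from outside, world axes, zero at the start; "torque": the same for the moment, N m; "opening": finger opening in m; "grip_force": force on a finger pad.
Only numpy, scipy, OpenCV 4.12 (cv2) and the standard library are available. Lean on these libraries where they do the work, as an engineer would, in place of code of your own. Each camera call takes 0.05 s, during which the arm holds its last target. There are 200 camera calls.

### The job

The four hand planes standing in the row of the honing tray are sharp again: put them back into the wooden till, each one in the pocket that is cut to its own length and width. Lift them out one at a time without tipping them over and set each down gently (never let it drop), sole flat on the pocket floor and lying along the pocket, toe either way. Leave the oil bottle and the wax tin where they stand.

Things in the scene. Friction and masses are not known exactly. Their poses are not given: they have to be found in the camera images.
- block_plane: The block plane, the largest: dark steel, bright lever cap, brass toe knob; 160 long, 50 wide, flat parallel cheeks 36 high over the middle 80, highest point 52 (mm); about 0.65 kg. Stands in a lane of the grey steel honing tray, lanes 82 wide, floor 10 above the bench, ribs 8 high above it. Origin: centre of the underside of the sole; x along its length to the toe, y across, z up.
- shoulder_plane: The shoulder plane, narrow and tall: plain steel, dark wooden wedge; 148 long, 22 wide, flat sides 24 high all along and 58 high from 36 behind to 48 ahead of the origin, highest point 66 (mm); about 0.55 kg. Stands in a lane of the grey steel honing tray, lanes 82 wide, floor 10 above the bench, ribs 8 high above it. Origin: centre of the underside of the sole; x along its length to the toe, y across, z up.
- apron_plane: The apron plane, middle-sized: brass body, steel lever cap; 110 long, 38 wide, flat parallel cheeks 33 high over the middle 55, highest point 45 (mm); about 0.36 kg. Stands in a lane of the grey steel honing tray, lanes 82 wide, floor 10 above the bench, ribs 8 high above it. Origin: centre of the underside of the sole; x along its length to the toe, y across, z up.
- palm_plane: The palm plane, the smallest: brass, rounded toe and heel, dark wooden wedge; 64 long, 28 wide, flat parallel cheeks 32 high over the middle 40, highest point 42 (mm); about 0.16 kg. Stands in a lane of the grey steel honing tray, lanes 82 wide, floor 10 above the bench, ribs 8 high above it. Origin: centre of the underside of the sole; x along its length to the toe, y across, z up.
- block_pocket: Pale wooden holder, 200 long, 86 wide, with the dark-lined pocket for the block plane: 176 long, 66 wide (mm), 8 deep. Origin: centre of the holder's underside, below the middle of the pocket; pocket floor 8 above it, rim 16 above it. x along the pocket, y across, z up. Fixed; the four holders lie side by side, 88 apart, in any order, in the dark wooden till.
- shoulder_pocket: Pale wooden holder, 200 long, 86 wide, with the dark-lined pocket for the shoulder plane: 164 long, 38 wide (mm), 8 deep. Origin: centre of the holder's underside, below the middle of the pocket; pocket floor 8 above it, rim 16 above it. x along the pocket, y across, z up. Fixed; the four holders lie side by side, 88 apart, in any order, in the dark wooden till.
- apron_pocket: Pale wooden holder, 200 long, 86 wide, with the dark-lined pocket for the apron plane: 126 long, 54 wide (mm), 8 deep. Origin: centre of the holder's underside, below the middle of the pocket; pocket floor 8 above it, rim 16 above it. x along the pocket, y across, z up. Fixed; the four holders lie side by side, 88 apart, in any order, in the dark wooden till.
- palm_pocket: Pale wooden holder, 200 long, 86 wide, with the dark-lined pocket for the palm plane: 80 long, 44 wide (mm), 8 deep. Origin: centre of the holder's underside, below the middle of the pocket; pocket floor 8 above it, rim 16 above it. x along the pocket, y across, z up. Fixed; the four holders lie side by side, 88 apart, in any order, in the dark wooden till.
- oil_bottle: Bystander: amber glass bottle of honing oil, 38 across, 85 high, standing loose in the narrow trough along the far side of the honing tray. Origin: centre of its underside, z up.
- wax_tin: Bystander: flat round tin, green lid, 57 across, 22 high, lying loose in the narrow trough along the far side of the till. Origin: centre of its underside, z up.
Mind the look-alikes: they are no part of the job. What is shaped like the apron_plane but green is not meant.

How it is judged:
By the outcome, as a careful person would: the job done as asked, in the order asked, and still so for the second after the job is handed in, with the robot touching nothing.
It also fails if it takes over 112 s, if anything falls off the work surface, if the arm or the gripper's body presses on something with over 40 N, if the wrist force passes 120 N, or if a joint passes its speed limit or range.

## Working session

There is one attempt and no reset: what is moved stays moved. The work goes in short steps, Python scripts to look and compute and a shell command to move; the robot and the scene stay as the last step left them, time stands still between calls to the robot, and variables do not carry over. Pictures are saved under pics/ and viewed, at most 14 in all, crops included, and the job is handed in when it is done.

```bash
ls; mkdir -p pics
cat > h.py <<'E'
import numpy as np,cv2
from cell import telemetry,vision
def cap(n):
    c=vision.get_calibration(n);p,d=vision.read_camera(n)
    np.savez('%s.npz'%n,p=p,d=d,K=c['camera_matrix'],r=c['rvec'],t=c['tvec']);return p,d
def cloud(n):
    z=np.load('%s.npz'%n);K,d=z['K'],z['d'];R=cv2.Rodrigues(z['r'])[0]
    v,u=np.mgrid[0:420,0:560]
    P=np.stack([(u-K[0,2])/K[0,0]*d,(v-K[1,2])/K[1,1]*d,d],-1)
    W=(P-z['t'].reshape(3))@R
    W[d==0]=np.nan
    return z['p'],W
E
python3 - <<'E'
from h import *
for n in('top','scene'):
    p,d=cap(n);cv2.imwrite('pics/%s0.png'%n,cv2.resize(p[:,:,::-1],(800,600)))
s=telemetry.observe();print(s)
p,W=cloud('top');print(W[::60,::80].round(3).tolist())
E
```

```text
pics
{'time': 0.1, 'qpos': array([-1.26899520e+00,  3.42624139e-01,  1.52489113e+00, -1.84824482e-06,
        1.27543336e+00, -1.45979572e-01]), 'qvel': array([ 1.04911663e-03, -2.60153111e-03, -3.52848137e-03,  4.51198929e-04,
        3.16176273e-04,  2.13123451e-05]), 'joint_efforts': array([ 1.71188476e-03, -4.32005847e+01, -2.44694531e+01,  7.19891069e-02,
        5.26613113e-02, -4.84781026e-05]), 'tool_pos': array([ 0.22730034, -0.47310936,  0.40413991]), 'tool_rot': array([-3.14025085e+00, -1.95492478e-04,  4.47781105e-01]), 'contact_force': array([ 0.08577921, -0.39708539,  0.07363407]), 'torque': array([-0.00335136,  0.0097761 ,  0.02050907]), 'grip_force': 0.0, 'opening': 0.09183444265927429}
[[[1.29, 1.106, -0.319], [1.29, 0.811, -0.306], [1.291, 0.52, -0.294], [1.286, 0.231, -0.27], [1.286, -0.052, -0.257], [1.292, -0.333, -0.257], [1.286, -0.605, -0.231]], [[1.225, 1.333, -0.745], [0.956, 0.678, -0.008], [0.959, 0.437, 0.0], [0.964, 0.198, 0.002], [0.94, -0.036, 0.078], [0.974, -0.278, 0.004], [0.983, -0.52, -0.004]], [[0.855, 1.097, -0.351], [0.772, 0.665, 0.0], [0.775, 0.427, 0.01], [0.783, 0.193, -0.0], [0.787, -0.043, 0.002], [0.793, -0.28, 0.002], [0.798, -0.517, 0.001]], [[0.639, 1.096, -0.375], [0.586, 0.636, 0.051], [nan, nan, nan], [0.597, 0.184, 0.048], [0.607, -0.045, 0.015], [0.61, -0.275, 0.03], [0.619, -0.515, 0.003]], [[0.429, 1.283, -0.744], [0.418, 0.642, 0.013], [0.423, 0.416, -0.001], [0.427, 0.182, 0.018], [0.433, -0.05, -0.005], [0.437, -0.275, 0.03], [0.443, -0.515, 0.001]], [[0.172, 1.271, -0.752], [0.248, 0.626, 0.033], [0.25, 0.408, 0.001], [0.255, 0.178, 0.0], [0.26, -0.052, -0.0], [0.265, -0.281, 0.009], [0.269, -0.516, -0.006]], [[-0.083, 1.26, -0.761], [0.082, 0.619, 0.029], [0.081, 0.402, 0.001], [0.085, 0.174, -0.0], [0.194, -0.018, 0.548], [0.235, -0.12, 0.753], [0.215, -0.281, 0.631]]]
```

View pics/top0.png

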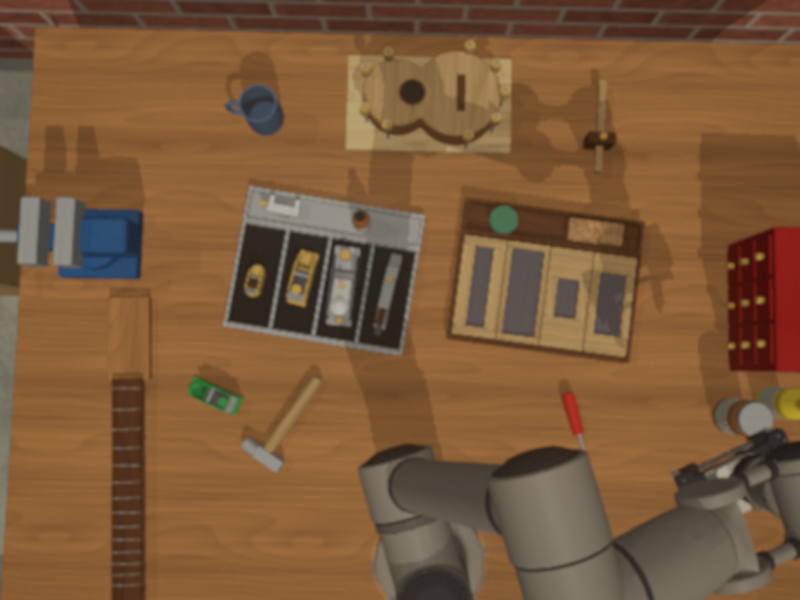

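View pics/scene0.png

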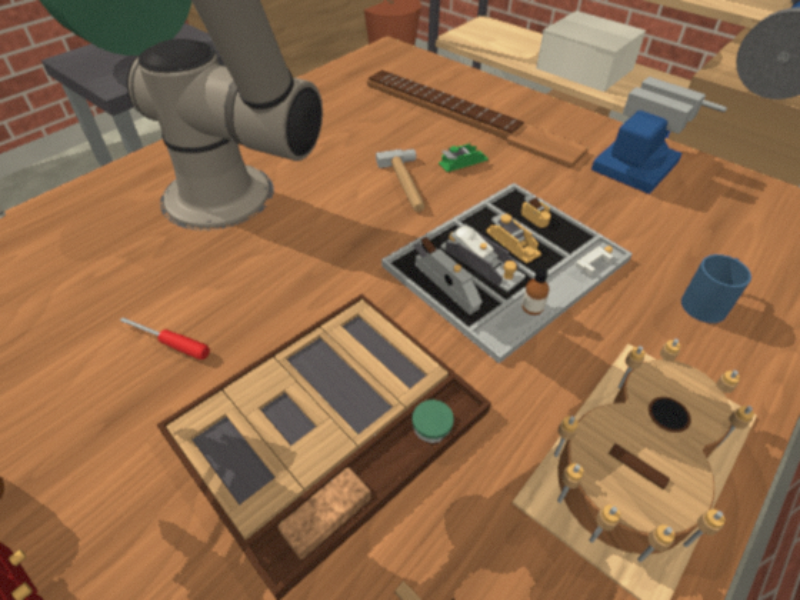

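The top view shows the planes left to right: palm (255,280), apron (302,278), block (344,285) and shoulder (388,292). The pockets run shoulder (480,287), block (524,292), palm (567,297) and apron (610,303). The green decoy at (215,395) gets left alone. Next I'll rectify the tray and till.

```bash
cat >> h.py <<'E'
def ortho(n,h,x0,x1,y0,y1,s=2):  # s px per mm; rows: x decreasing down ; cols: y decreasing to the right
    z=np.load('%s.npz'%n)
    W,H=int((y1-y0)*1000*s),int((x1-x0)*1000*s)
    c=np.array([[x1,y1,h],[x1,y0,h],[x0,y0,h],[x0,y1,h]])
    q=cv2.projectPoints(c,z['r'],z['t'],z['K'],None)[0].reshape(-1,2)
    M=cv2.getPerspectiveTransform(np.float32([[0,0],[W,0],[W,H],[0,H]]),np.float32(q))
    return cv2.warpPerspective(z['p'],M,(W,H),flags=cv2.INTER_LINEAR|cv2.WARP_INVERSE_MAP)
E
python3 - <<'E'
from h import *
p,W=cloud('top')
X,Y,Z=W[...,0],W[...,1],W[...,2]
def px(u,v): u,v=int(u*.7),int(v*.7); return np.nanmedian(W[v-1:v+2,u-1:u+2].reshape(-1,3),0).round(4)
for nm,q in dict(palm=(255,280),apron=(302,278),block=(344,285),shoulder=(388,292),Psh=(480,287),Pbl=(524,292),Ppa=(567,297),Pap=(610,303),rim1=(545,297),lane=(270,300),tin=(503,219)).items(): print(nm,px(*q))
# planes: above 0.03 within tray zone by connected comps
m=((Z>.027)&(X>.35)&(X<.72)&(Y>.0)&(Y<.42)).astype(np.uint8)
n,l,st,_=cv2.connectedComponentsWithStats(m)
for i in range(1,n):
    if st[i,4]>30:
        r=cv2.minAreaRect(np.float32(np.c_[X[l==i],Y[l==i]]*1000));print(st[i,4],np.round(r[0]),np.round(r[1]),round(r[2],1),np.percentile(Z[l==i],[50,95]).round(3))
# dark pockets
g=p.max(2).astype(int);col=(p[...,0].astype(int)-p[...,2])
m=((col<25)&(g<140)&(X>.42)&(X<.66)&(Y<-.02)&(Y>-.36)).astype(np.uint8)
n,l,st,_=cv2.connectedComponentsWithStats(m)
for i in range(1,n):
    if st[i,4]>100:
        r=cv2.minAreaRect(np.float32(np.c_[X[l==i],Y[l==i]]*1000));print('pk',st[i,4],np.round(r[0]),np.round(r[1]),round(r[2],1),np.nanmedian(Z[l==i]).round(3))
E
```

```text
palm [0.5476 0.3591 0.0416]
apron [0.5557 0.2656 0.0429]
block [0.542  0.1821 0.0509]
shoulder [0.5281 0.0938 0.0659]
Psh [ 0.5481 -0.0922  0.0238]
Pbl [ 0.5387 -0.1788  0.0208]
Ppa [ 0.5319 -0.2651  0.0224]
Pap [ 0.5194 -0.3548  0.0202]
rim1 [ 0.531  -0.2226  0.0269]
lane [0.5114 0.3318 0.0138]
tin [ 0.6845 -0.1351  0.0341]
199 [701. 315.] [80. 34.] 84.4 [0.032 0.039]
168 [671. 150.] [35. 37.] 1.2 [0.068 0.097]
53 [604. 180.] [23. 21.] 45.4 [0.045 0.051]
585 [537. 185.] [ 51. 137.] 85.0 [0.047 0.062]
458 [527.  94.] [ 23. 167.] 77.4 [0.066 0.075]
337 [555. 268.] [39. 91.] 76.2 [0.043 0.056]
203 [550. 362.] [31. 62.] 77.5 [0.04  0.051]
pk 582 [548. -90.] [ 31. 158.] 83.3 0.021
pk 1200 [ 538. -178.] [ 61. 169.] 83.7 0.021
pk 433 [ 519. -343.] [ 34. 120.] 89.1 0.021
pk 328 [ 528. -266.] [39. 73.] 84.3 0.02
```

Run:
```python
from h import *
a=ortho('top',.04,.43,.65,.05,.41,2); b=ortho('top',.027,.42,.65,-.41,-.04,2)
for i,n in((a,'tray'),(b,'till')):
    i=i[:,:,::-1].copy()
    for k in range(0,i.shape[1],100): cv2.line(i,(k,0),(k,8),(0,0,255),1)
    for k in range(0,i.shape[0],100): cv2.line(i,(0,k),(8,k),(0,0,255),1)
    print(i.shape);cv2.imwrite('pics/%s.png'%n,i)
```

```text
(440, 720, 3)
(460, 740, 3)
```

View pics/tray.png

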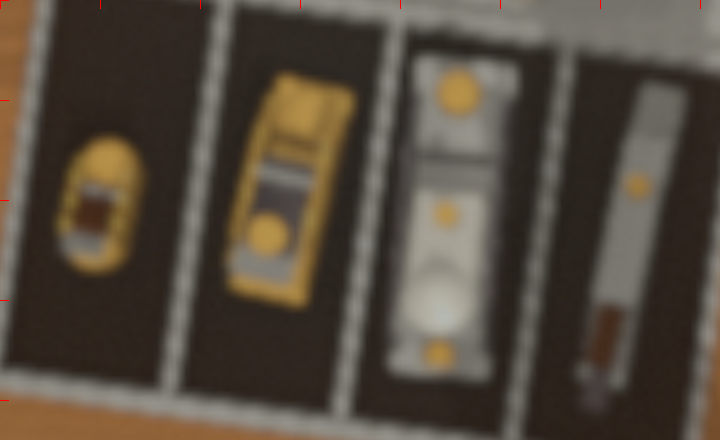

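View pics/till.png

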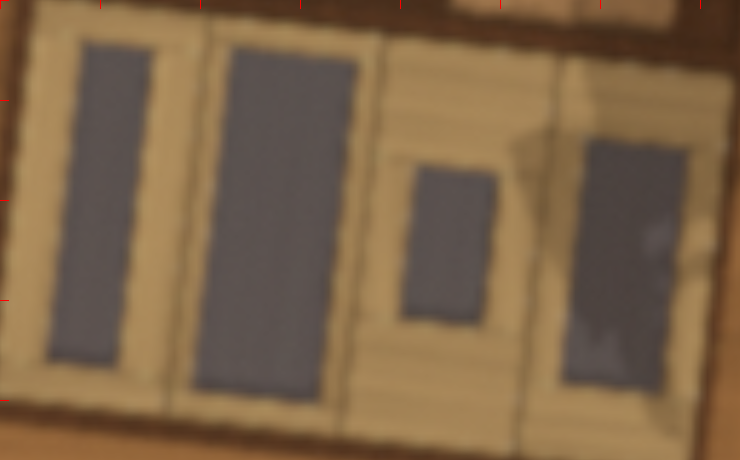

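```bash
cat >> h.py <<'E'
def to(x,y,z,yaw,p=None):  # TCP target -> tool shift mm + roll
    s=telemetry.observe();p=s['tool_pos'];a=s['tool_rot'][2];d=np.array([x,y,z])-p
    dx=d[0]*np.cos(a)+d[1]*np.sin(a);dy=d[0]*np.sin(a)-d[1]*np.cos(a)
    r=-(yaw-a);r=(r+np.pi)%(2*np.pi)-np.pi
    print('rows dx %.1f dy %.1f dz %.1f roll %.3f'%(dx*1e3,dy*1e3,-d[2]*1e3,r),'t',round(s['time'],2),'n',round(np.linalg.norm(d)/.0417,1))
def wcloud():
    z=np.load('wrist.npz');K,d=z['K'],z['d'];R=cv2.Rodrigues(z['r'])[0]
    v,u=np.mgrid[0:420,0:560];a=(u-K[0,2])/K[0,0];b=(v-K[1,2])/K[1,1];th=np.hypot(a,b)+1e-9
    k=np.tan(np.minimum(th,1.5))/th
    W=(np.stack([a*k*d,b*k*d,d],-1)-z['t'].reshape(3))@R
    W[(d==0)|(th>1.3)]=np.nan
    return z['p'],W
def wortho(h,x0,x1,y0,y1,s=2):
    z=np.load('wrist.npz');K=z['K'];R=cv2.Rodrigues(z['r'])[0]
    W,H=int((y1-y0)*1000*s),int((x1-x0)*1000*s)
    v,u=np.mgrid[0:H,0:W]
    P=np.stack([x1-v/s/1000,y1-u/s/1000,np.full(u.shape,h)],-1)@R.T+z['t'].reshape(3)
    rr=np.hypot(P[...,0],P[...,1]);k=np.arctan2(rr,P[...,2])/rr
    return cv2.remap(z['p'],np.float32(P[...,0]*k*K[0,0]+K[0,2]),np.float32(P[...,1]*k*K[1,1]+K[1,2]),cv2.INTER_LINEAR)
def save(i,n):
    i=i[:,:,::-1].copy()
    for k in range(0,i.shape[1],100): cv2.line(i,(k,0),(k,8),(0,0,255),1)
    for k in range(0,i.shape[0],100): cv2.line(i,(0,k),(8,k),(0,0,255),1)
    cv2.imwrite('pics/%s.png'%n,i)
E
python3 -c "
from h import *
to(.50,-.22,.41,-.11)"
```

```text
rows dx 355.4 dy -110.1 dz -5.9 roll 0.558 t 0.1 n 8.9
```

```bash
python3 -m crank '[[1,355,-110,-6,0.558],[1,355,-110,-6,0.558],[1,355,-110,-6,0.558],[1,355,-110,-6,0.558],[1,355,-110,-6,0.558],[1,355,-110,-6,0.558],[1,355,-110,-6,0.558],[1,355,-110,-6,0.558],[1,355,-110,-6,0.558],[1,355,-110,-6,0.558],[1,355,-110,-6,0.558],[1,355,-110,-6,0.558]]' 30
python3 - <<'E'
from h import *
cap('wrist');p,W=wcloud();
save(wortho(.028,.40,.68,-.42,-.04,2),'wtill')
X,Y,Z=W[...,0],W[...,1],W[...,2]
col=(p[...,0].astype(int)-p[...,2])
m=((col<25)&(p.max(2)<140)&(X>.42)&(X<.66)&(Y<-.04)&(Y>-.40)&(Z<.05)).astype(np.uint8)
n,l,st,_=cv2.connectedComponentsWithStats(m)
for i in range(1,n):
    if st[i,4]>150:
        r=cv2.minAreaRect(np.float32(np.c_[X[l==i],Y[l==i]]*1000));print('pk',st[i,4],np.round(r[0]),np.round(r[1]),round(r[2],1),np.nanmedian(Z[l==i]).round(4))
for y,x in((-.134,.54),(-.22,.53),(-.31,.525)):
    k=np.hypot(X-x,Y-y)<.004;print('rim',np.nanmedian(Z[k]))
to(.47,.22,.41,-.11)
E
```

```text
time: 1.1
tool_pos: [0.5, -0.2197, 0.4101]
tool_rot: [-3.141, 0.001, -0.108]
contact_force: [-0.4, -0.3, -0.4]
opening: 0.0916
grip_force: 0.0
pk 8213 [ 537. -176.] [ 65. 175.] 83.5 0.0197
pk 3496 [547. -88.] [ 35. 163.] 83.4 0.0197
pk 4050 [ 517. -353.] [ 52. 124.] 83.3 0.0198
pk 2449 [ 527. -265.] [43. 79.] 83.8 0.0198
rim 0.026933588805979708
rim 0.31326607135789114
rim 0.31185457470813766
rows dx -77.4 dy -434.6 dz 0.2 roll 0.000 t 1.15 n 10.6
```

View pics/wtill.png

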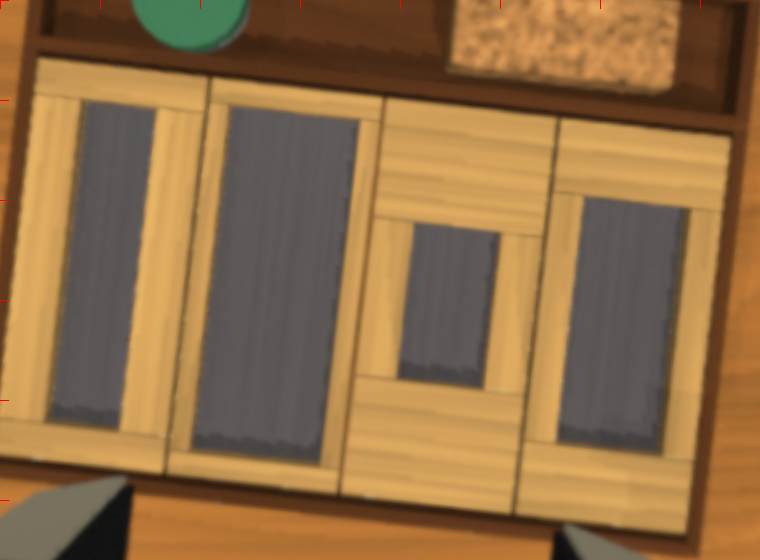

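The rectified wrist view shows the four pockets with the right sizes, floor at z≈0.020 and yaw −6.5°. Now the tray.

```bash
python3 -m crank '[[1,-77,-435,0,0],[1,-77,-435,0,0],[1,-77,-435,0,0],[1,-77,-435,0,0],[1,-77,-435,0,0],[1,-77,-435,0,0],[1,-77,-435,0,0],[1,-77,-435,0,0],[1,-77,-435,0,0],[1,-77,-435,0,0],[1,-77,-435,0,0],[1,-77,-435,0,0]]'
python3 - <<'E'
from h import *
cap('wrist');p,W=wcloud();
save(wortho(.035,.40,.68,.04,.42,2),'wtray')
X,Y,Z=W[...,0],W[...,1],W[...,2]
for zt in(.022,.026,.030,.036):
  m=((Z>zt)&(Z<.09)&(X>.42)&(X<.64)&(Y>.04)&(Y<.41)).astype(np.uint8)
  n,l,st,_=cv2.connectedComponentsWithStats(m)
  for i in range(1,n):
    if st[i,4]>400:
        r=cv2.minAreaRect(np.float32(np.c_[X[l==i],Y[l==i]]*1000));print(zt,st[i,4],np.round(r[0],1),np.round(r[1]),round(r[2],1),np.percentile(Z[l==i],[50,99]).round(3))
E
```

```text
time: 2.15
tool_pos: [0.4704, 0.2229, 0.4106]
tool_rot: [-3.14, 0.0, -0.108]
contact_force: [-0.3, 0.3, 0.2]
opening: 0.0919
grip_force: 0.0
0.022 4032 [526.2  96.7] [ 24. 168.] 78.0 [0.063 0.075]
0.022 3968 [536.9 186.8] [ 51. 138.] 85.1 [0.046 0.061]
0.022 2334 [554.4 269.2] [39. 92.] 77.0 [0.042 0.055]
0.022 1345 [548.9 362.2] [30. 64.] 76.0 [0.038 0.049]
0.026 3916 [526.2  96.7] [ 24. 168.] 78.0 [0.064 0.075]
0.026 3927 [536.9 186.8] [ 51. 138.] 85.1 [0.046 0.061]
0.026 2254 [554.4 269.2] [39. 92.] 77.0 [0.042 0.055]
0.026 1286 [548.9 362.2] [30. 64.] 76.0 [0.039 0.049]
0.03 3784 [526.2  96.7] [ 24. 168.] 78.0 [0.065 0.075]
0.03 3628 [537. 187.] [ 51. 138.] 84.8 [0.047 0.061]
0.03 2190 [554.4 269.2] [39. 92.] 77.0 [0.042 0.055]
0.03 959 [547.9 362.5] [30. 54.] 76.0 [0.041 0.049]
0.036 3461 [523.6  97.2] [ 24. 163.] 78.0 [0.066 0.076]
0.036 3240 [534.6 187.2] [ 51. 116.] 84.8 [0.049 0.061]
0.036 1887 [546.8 271. ] [39. 77.] 76.9 [0.043 0.056]
0.036 760 [544.7 363.4] [29. 48.] 77.1 [0.042 0.049]
```

View pics/wtray.png

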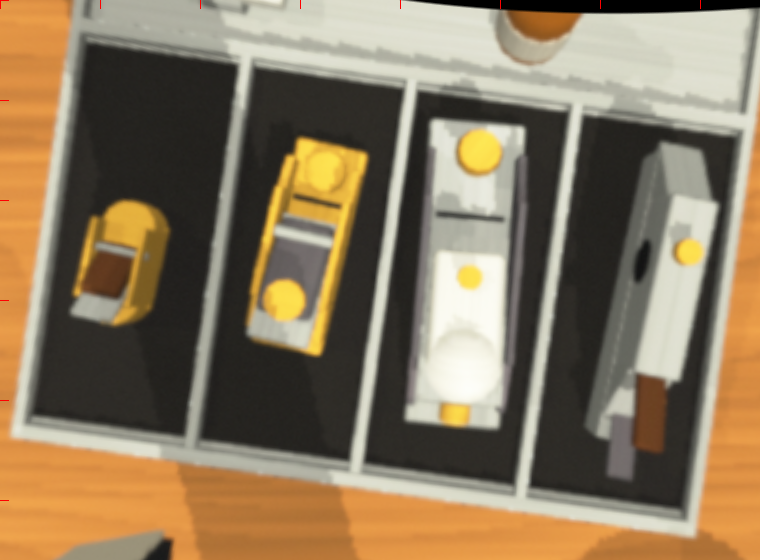

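Run:
```python
from h import *
p,W=wcloud();X,Y,Z=W[...,0],W[...,1],W[...,2]
m=((p.max(2)>70)&(Z>.011)&(Z<.09)&(X>.42)&(X<.65)&(Y>.04)&(Y<.42)).astype(np.uint8)
n,l,st,_=cv2.connectedComponentsWithStats(m,connectivity=4)
for i in range(1,n):
    if st[i,4]>400:
        k=l==i;P=np.c_[X[k],Y[k]]*1000;z=Z[k]
        r=cv2.minAreaRect(np.float32(P));a=np.deg2rad(r[2]-90)
        u=np.array([np.cos(a),np.sin(a)]);v=np.array([-u[1],u[0]])
        s=P@u;t=P@v;o=np.round
        print(st[i,4],o(r[0],1),o(r[1]),o(r[2]-90,1))
        for lo,hi in((.011,.02),(.02,.03),(.03,.04),(.04,.06),(.06,.08)):
            q=(z>lo)&(z<hi)
            if q.sum()>20:
                e=np.percentile(s[q],[.5,99.5]);f=np.percentile(t[q],[.5,99.5])
                c=u*e.mean()+v*f.mean();print('  z',lo,'len %.0f wid %.0f'%(e[1]-e[0],f[1]-f[0]),'c',o(c,1),'toe',o(u*e[1]+v*f.mean(),1),'heel',o(u*e[0]+v*f.mean(),1))
```

```text
6748 [543.6 232.4] [358. 227.] -8.3
  z 0.011 len 223 wid 351 c [542.9 234.9] toe [653.1 218.8] heel [432.6 251. ]
6215 [543.3 183.6] [ 56. 163.] -4.9
  z 0.011 len 158 wid 50 c [543.6 186.4] toe [622.4 179.7] heel [464.8 193.1]
  z 0.02 len 135 wid 46 c [538.  188.4] toe [605.  182.6] heel [470.9 194.1]
  z 0.03 len 140 wid 50 c [538.3 186.7] toe [608.2 180.7] heel [468.5 192.7]
  z 0.04 len 130 wid 50 c [546.3 185.9] toe [611.1 180.4] heel [481.5 191.5]
  z 0.06 len 23 wid 22 c [499.7 190.8] toe [511.  189.9] heel [488.4 191.8]
913 [517.4  52.4] [  8. 197.] -8.1
  z 0.011 len 194 wid 7 c [517.   52.5] toe [613.3  38.8] heel [420.7  66.2]
4268 [526.1  84.9] [ 46. 172.] -12.3
  z 0.011 len 162 wid 46 c [526.   85.1] toe [605.2  67.9] heel [446.7 102.3]
  z 0.02 len 146 wid 2 c [533.8 105.8] toe [605.1  90.4] heel [462.6 121.3]
  z 0.03 len 151 wid 22 c [533.8  95.5] toe [607.7  79.5] heel [459.8 111.6]
  z 0.04 len 157 wid 22 c [521.7  97.9] toe [598.3  81.3] heel [445.2 114.5]
  z 0.06 len 114 wid 22 c [521.7  97.8] toe [577.4  85.7] heel [466.  109.9]
3428 [558.4 269. ] [ 43. 112.] -15.3
  z 0.011 len 110 wid 41 c [558.1 268.5] toe [611.1 254. ] heel [505.1 283. ]
  z 0.02 len 95 wid 38 c [559.7 266.5] toe [605.3 254. ] heel [514.1 278.9]
  z 0.03 len 85 wid 40 c [555.9 269.1] toe [597.  257.9] heel [514.7 280.4]
  z 0.04 len 74 wid 38 c [545.8 271.6] toe [581.4 261.9] heel [510.3 281.3]
1497 [548.6 369.3] [44. 68.] -12.1
  z 0.011 len 65 wid 43 c [549.3 369.4] toe [580.9 362.6] heel [517.7 376.2]
  z 0.02 len 63 wid 26 c [548.4 360.8] toe [579.  354.2] heel [517.8 367.4]
  z 0.03 len 57 wid 29 c [550.1 361.9] toe [577.9 355.9] heel [522.3 367.8]
  z 0.04 len 47 wid 28 c [544.4 363.2] toe [567.2 358.3] heel [521.6 368.1]
```

```bash
python3 -c "
from h import *
to(.5436,.1865,.202,-.086)"
```

```text
rows dx 76.1 dy 26.4 dz 208.5 roll -0.022 t 2.2 n 5.4
```

```bash
python3 -m crank '[[0.5,76,26,138,-0.022],[0.5,76,26,138,-0.022],[0.5,76,26,138,-0.022],[0.5,76,26,138,-0.022],[0.5,76,26,138,-0.022],[0.5,76,26,138,-0.022],[0.5,76,26,138,-0.022],[0.5,76,26,138,-0.022]]' 40; python3 -c "
from h import *
to(.5436,.1865,.202,-.086)"
```

```text
time: 2.87
tool_pos: [0.5437, 0.1859, 0.2751]
tool_rot: [-3.141, -0.003, -0.089]
contact_force: [-0.3, -0.4, -0.2]
opening: 0.0689
grip_force: 0.0
rows dx -0.2 dy -0.6 dz 73.1 roll -0.003 t 2.87 n 1.8
```

```bash
python3 -m crank '[[0.5,0,0,25,0],[0.5,0,0,50,0],[0.5,0,0,65,0],[0.5,0,0,71,0],[0.5,0,0,71,0],[-1,0,0,71,0],[-1,0,0,71,0],[-1,0,0,71,0],[-1,0,0,71,0],[-1,0,0,71,0]]' 40; python3 -c "
from h import *
to(.537,-.176,.31,-.114)"
```

```text
time: 3.7
tool_pos: [0.5441, 0.1863, 0.2031]
tool_rot: [-3.141, -0.002, -0.088]
contact_force: [-1.9, -0.9, 6.1]
opening: 0.0498
grip_force: 40.0
rows dx 24.8 dy 361.5 dz -106.9 roll 0.026 t 3.7 n 9.1
```

```bash
python3 -m crank '[[-1,0,0,-8,0],[-1,0,0,-25,0],[-1,0,0,-55,0],[-1,0,0,-85,0],[-1,0,0,-107,0],[-1,0,0,-107,0],[-1,0,0,-107,0],[-1,0,0,-107,0]]'; python3 -c "
from h import *
to(.537,-.176,.26,-.114)"
```

```text
time: 4.37
tool_pos: [0.5429, 0.186, 0.3067]
tool_rot: [3.14, 0.004, -0.088]
contact_force: [-0.1, -0.3, -7.9]
opening: 0.0496
grip_force: 40.0
rows dx 26.1 dy 361.2 dz 46.7 roll 0.026 t 4.37 n 8.8
```

```bash
python3 -m crank '[[-1,1,15,0,0],[-1,3,45,0,0],[-1,6,83,0,0.01],[-1,9,121,0,0.02],[-1,12,159,0,0.026],[-1,15,197,0,0.026],[-1,18,235,0,0.026],[-1,21,273,0,0.026],[-1,24,310,0,0.026],[-1,26,340,0,0.026],[-1,26,355,0,0.026],[-1,26,361,0,0.026]]'; python3 -m crank '[[-1,0,0,0,0],[-1,0,0,25,0],[-1,0,0,50,0],[-1,0,0,70,0],[-1,0,0,75,0],[-1,0,0,75,0],[-1,0,0,75,0]]'; python3 -c "
from h import *
to(.537,-.176,.213,-.114)"
```

```text
time: 5.37
tool_pos: [0.5369, -0.1784, 0.306]
tool_rot: [-3.141, 0.004, -0.118]
contact_force: [0.2, 0.3, -7.2]
opening: 0.0501
grip_force: 40.0
time: 5.95
tool_pos: [0.5382, -0.1748, 0.2339]
tool_rot: [-3.141, 0.0, -0.113]
contact_force: [0.3, 0.1, -6.0]
opening: 0.0495
grip_force: 40.0
rows dx -1.0 dy 1.3 dz 20.9 roll 0.001 t 5.95 n 0.5
```

```bash
python3 -m crank '[[-1,-1,1,8,0],[-1,-1,1,14,0],[-1,-1,1,16,0],[-1,-1,1,17,0],[-1,-1,1,18,0],[-1,-1,1,19,0],[-1,-1,1,19,0],[-1,-1,1,19,0]]'
```

```text
time: 6.62
tool_pos: [0.5367, -0.1766, 0.2149]
tool_rot: [3.141, -0.0, -0.114]
contact_force: [0.2, -0.5, -6.8]
opening: 0.05
grip_force: 40.0
```

```bash
python3 -m crank '[[-1,0,0,0.5,0],[-1,0,0,1,0],[-1,0,0,1.5,0],[-1,0,0,2,0],[-1,0,0,2,0],[-1,0,0,2,0]]'
```

```text
time: 7.12
tool_pos: [0.5367, -0.1765, 0.2131]
tool_rot: [3.141, -0.0, -0.114]
contact_force: [-1.9, 0.5, -1.5]
opening: 0.0495
grip_force: 40.0
```

```bash
python3 -m crank '[[-1,0,0,0.6,0],[-1,0,0,0.6,0],[0.4,0,0,0.6,0],[0.4,0,0,0.6,0],[0.4,0,0,0.6,0],[0.4,0,0,-20,0],[0.4,0,0,-50,0],[0.4,0,0,-90,0],[0.4,0,0,-100,0],[0.4,0,0,-100,0],[0.4,0,0,-100,0]]'; python3 -c "
from h import *
cap('wrist');p,W=wcloud();save(wortho(.028,.40,.68,-.42,-.04,2),'p1')
to(.5375,.0945,.275,-.212)"
```

```text
time: 8.03
tool_pos: [0.5367, -0.1765, 0.3131]
tool_rot: [3.141, -0.002, -0.114]
contact_force: [-0.8, -0.2, -0.0]
opening: 0.0644
grip_force: 0.0
rows dx -29.8 dy -269.2 dz 36.9 roll 0.098 t 8.08 n 6.6
```

View pics/p1.png

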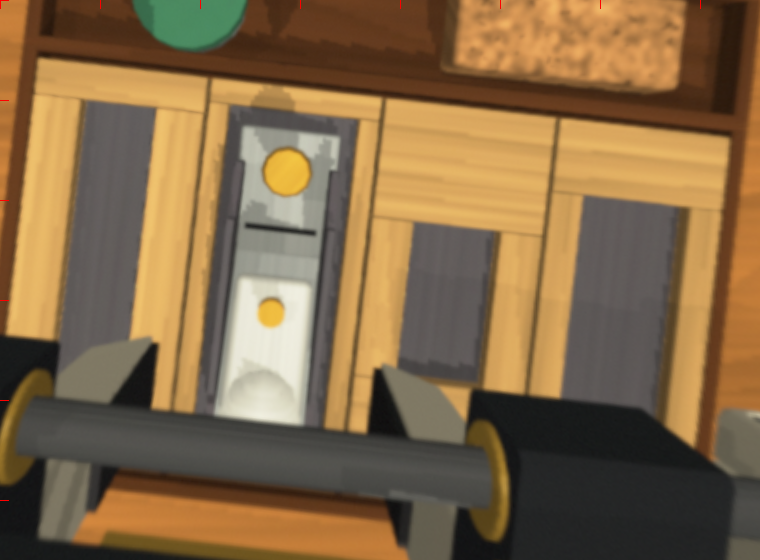

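The block plane lies centred in its pocket, toe knob at (287,172). Next is the shoulder plane.

```bash
python3 -m crank '[[-0.04,-30,-269,37,0.098],[-0.04,-30,-269,37,0.098],[-0.04,-30,-269,37,0.098],[-0.04,-30,-269,37,0.098],[-0.04,-30,-269,37,0.098],[-0.04,-30,-269,37,0.098],[-0.04,-30,-269,37,0.098],[-0.04,-30,-269,37,0.098],[-0.04,-30,-269,37,0.098],[-0.04,-30,-269,37,0.098],[-0.04,-30,-269,37,0.098]]' 40; python3 -c "
from h import *
to(.5375,.0945,.209,-.212)"
```

```text
time: 9.0
tool_pos: [0.5376, 0.093, 0.2751]
tool_rot: [3.141, 0.001, -0.214]
contact_force: [-0.1, -0.2, 0.6]
opening: 0.0439
grip_force: 0.0
rows dx -0.4 dy -1.5 dz 66.1 roll -0.002 t 9.0 n 1.6
```

```bash
python3 -m crank '[[-0.04,0,-1,25,0],[-0.04,0,-1,50,0],[-0.04,0,-1,62,0],[-0.04,0,-1,66,0],[-0.04,0,-1,66,0],[-1,0,-1,66,0],[-1,0,-1,66,0],[-1,0,-1,66,0],[-1,0,-1,66,0],[-1,0,-1,66,0]]' 40;  python3 -m crank '[[-1,0,0,-8,0],[-1,0,0,-25,0],[-1,0,0,-55,0],[-1,0,0,-85,0],[-1,0,0,-100,0],[-1,0,0,-100,0],[-1,0,0,-100,0],[-1,0,0,-100,0]]'; python3 -c "
from h import *
to(.551,-.0885,.26,-.114)"
```

```text
time: 9.83
tool_pos: [0.538, 0.0949, 0.2107]
tool_rot: [3.142, -0.002, -0.212]
contact_force: [-0.7, -2.1, 6.3]
opening: 0.0222
grip_force: 40.0
time: 10.5
tool_pos: [0.537, 0.0952, 0.3081]
tool_rot: [3.141, 0.003, -0.212]
contact_force: [-0.0, -0.0, -6.6]
opening: 0.0217
grip_force: 40.0
rows dx 52.4 dy 176.6 dz 48.1 roll -0.098 t 10.5 n 4.6
```

```bash
python3 -m crank '[[-1,5,15,0,0],[-1,13,45,0,-0.03],[-1,24,80,0,-0.06],[-1,35,118,0,-0.098],[-1,46,153,0,-0.098],[-1,52,172,0,-0.098],[-1,52,177,0,-0.098],[-1,52,177,0,-0.098],[-1,52,177,0,-0.098]]'; python3 -m crank '[[-1,0,0,0,0],[-1,0,0,25,0],[-1,0,0,50,0],[-1,0,0,65,0],[-1,0,0,68,0],[-1,0,0,68,0],[-1,0,0,68,0]]'; python3 -c "
from h import *
to(.551,-.0885,.2207,-.114)
cap('wrist');save(wortho(.028,.44,.68,-.20,-.0,3)[:600],'s1')"
```

```text
time: 11.25
tool_pos: [0.5508, -0.0884, 0.3081]
tool_rot: [-3.14, 0.003, -0.115]
contact_force: [0.1, 0.3, -6.4]
opening: 0.0219
grip_force: 40.0
time: 11.83
tool_pos: [0.5518, -0.0882, 0.2425]
tool_rot: [3.141, -0.001, -0.113]
contact_force: [-0.1, -0.8, -4.9]
opening: 0.0218
grip_force: 40.0
rows dx -0.7 dy 0.4 dz 21.8 roll 0.001 t 11.83 n 0.5
```

View pics/s1.png

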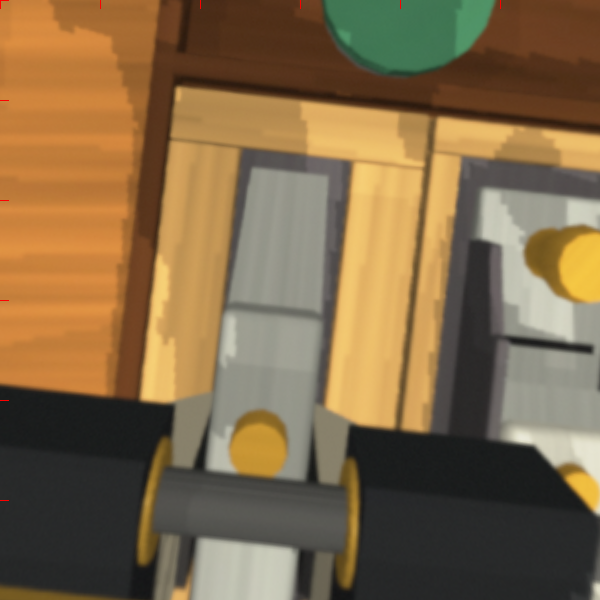

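The shoulder plane hangs aligned with its pocket, toe end at (290,170) just inside the pocket end at (300,155). Lowering.

```bash
python3 -m crank '[[-1,-1,0,8,0],[-1,-1,0,14,0],[-1,-1,0,16,0],[-1,-1,0,17,0],[-1,-1,0,18,0],[-1,-1,0,19,0],[-1,-1,0,19.5,0],[-1,-1,0,20,0],[-1,-1,0,20,0],[-1,-1,0,20,0]]';python3 -m crank '[[-1,0,0,0.5,0],[-1,0,0,1,0],[-1,0,0,1.5,0],[-1,0,0,1.5,0],[-1,0,0,1.5,0],[-1,0,0,1.5,0]]'
```

```text
time: 12.72
tool_pos: [0.5503, -0.0888, 0.2218]
tool_rot: [3.142, -0.0, -0.114]
contact_force: [0.1, -0.2, -5.8]
opening: 0.0218
grip_force: 40.0
time: 13.22
tool_pos: [0.5503, -0.0887, 0.2206]
tool_rot: [3.141, -0.0, -0.114]
contact_force: [-3.0, 0.1, 2.0]
opening: 0.0218
grip_force: 40.0
```

```bash
python3 -m crank '[[-0.1,0,0,0,0],[-0.1,0,0,0,0],[-0.1,0,0,0,0],[-0.1,0,0,0,0],[-0.1,0,0,-20,0],[-0.1,0,0,-50,0],[-0.1,0,0,-85,0],[-0.1,0,0,-95,0],[-0.1,0,0,-95,0]]'; python3 -c "
from h import *
to(.558,.2683,.27,-.227)"
```

```text
time: 13.97
tool_pos: [0.5511, -0.0889, 0.3186]
tool_rot: [3.14, -0.007, -0.114]
contact_force: [0.6, -0.4, -0.7]
opening: 0.0418
grip_force: 0.0
rows dx -33.9 dy -355.7 dz 48.6 roll 0.113 t 13.97 n 8.6
```

```bash
python3 -m crank '[[0.3,-34,-356,20,0.113],[0.3,-34,-356,20,0.113],[0.3,-34,-356,20,0.113],[0.3,-34,-356,20,0.113],[0.3,-34,-356,20,0.113],[0.3,-34,-356,20,0.113],[0.3,-34,-356,20,0.113],[0.3,-34,-356,20,0.113],[0.3,-34,-356,49,0.113],[0.3,-34,-356,49,0.113],[0.3,-34,-356,49,0.113],[0.3,-34,-356,49,0.113]]' 30; python3 -c "
from h import *
cap('wrist');p,W=wcloud();X,Y,Z=W[...,0],W[...,1],W[...,2]
k=(Z>.024)&(Z<.06)&(np.hypot(X-.56,Y-.267)<.06)
r=cv2.minAreaRect(np.float32(np.c_[X[k],Y[k]]*1000));print(r)
to(.558,.2683,.199,-.227)"
```

```text
time: 14.97
tool_pos: [0.557, 0.2684, 0.265]
tool_rot: [3.14, 0.002, -0.227]
contact_force: [0.2, -0.1, 0.1]
opening: 0.0593
grip_force: 0.0
((559.5087890625, 267.9610595703125), (38.12038040161133, 86.64274597167969), 76.56059265136719)
rows dx 0.5 dy -0.6 dz 67.0 roll -0.001 t 15.02 n 1.6
```

```bash
python3 -m crank '[[0.3,0,-1,25,0],[0.3,0,-1,50,0],[0.3,0,-1,62,0],[0.3,0,-1,67,0],[0.3,0,-1,67,0],[-1,0,-1,67,0],[-1,0,-1,67,0],[-1,0,-1,67,0],[-1,0,-1,67,0],[-1,0,-1,67,0]]' 30;  python3 -m crank '[[-1,0,0,-8,0],[-1,0,0,-25,0],[-1,0,0,-55,0],[-1,0,0,-85,0],[-1,0,0,-115,0],[-1,0,0,-115,0],[-1,0,0,-115,0],[-1,0,0,-115,0]]'; python3 -c "
from h import *
to(.517,-.353,.26,-.114)"
```

```text
time: 15.85
tool_pos: [0.5576, 0.2697, 0.2003]
tool_rot: [-3.141, -0.002, -0.227]
contact_force: [0.4, -2.6, 4.9]
opening: 0.0374
grip_force: 30.0
time: 16.52
tool_pos: [0.5567, 0.2697, 0.313]
tool_rot: [3.14, 0.002, -0.227]
contact_force: [0.4, 0.5, -4.0]
opening: 0.0379
grip_force: 30.0
rows dx 101.5 dy 615.6 dz 53.0 roll -0.113 t 16.52 n 15.0
```

```bash
python3 -m crank '[[-1,3,18,0,0],[-1,8,50,0,0],[-1,14,90,0,0],[-1,20,130,0,0],[-1,27,170,0,0],[-1,34,210,0,0],[-1,40,250,0,0],[-1,47,290,0,-0.05],[-1,54,330,0,-0.113],[-1,60,370,0,-0.113],[-1,67,410,0,-0.113],[-1,74,450,0,-0.113]]'; python3 -m crank '[[-1,6,40,0,0],[-1,12,80,0,0],[-1,18,120,0,0],[-1,22,145,0,0],[-1,25,160,0,0],[-1,25,165,0,0],[-1,25,165,20,0],[-1,25,165,45,0],[-1,25,165,65,0],[-1,25,165,78,0],[-1,25,165,78,0],[-1,25,165,78,0]]'; python3 -c "
from h import *
to(.517,-.353,.2103,-.114)"
```

```text
time: 17.52
tool_pos: [0.527, -0.187, 0.3121]
tool_rot: [-3.14, 0.004, -0.114]
contact_force: [0.7, -0.3, -3.0]
opening: 0.0379
grip_force: 30.0
time: 18.52
tool_pos: [0.5339, -0.3509, 0.2346]
tool_rot: [-3.139, 0.003, -0.113]
contact_force: [-0.2, 0.2, -2.3]
opening: 0.038
grip_force: 30.0
rows dx -16.5 dy 4.0 dz 24.3 roll 0.001 t 18.52 n 0.7
```

```bash
python3 -m crank '[[-1,-8,2,0,0],[-1,-17,4,0,0],[-1,-17,4,0,0],[-1,-17,4,0,0],[-1,-17,4,6,0],[-1,-17,4,6,0]]'; python3 -c "
from h import *
to(.517,-.353,.2103,-.114)
cap('wrist');save(wortho(.028,.44,.63,-.42,-.18,3),'a1')"
```

```text
time: 19.02
tool_pos: [0.5166, -0.354, 0.2296]
tool_rot: [-3.141, 0.0, -0.114]
contact_force: [-0.3, 0.6, -3.9]
opening: 0.0379
grip_force: 30.0
rows dx 0.3 dy -1.1 dz 19.3 roll -0.000 t 19.02 n 0.5
```

View pics/a1.png

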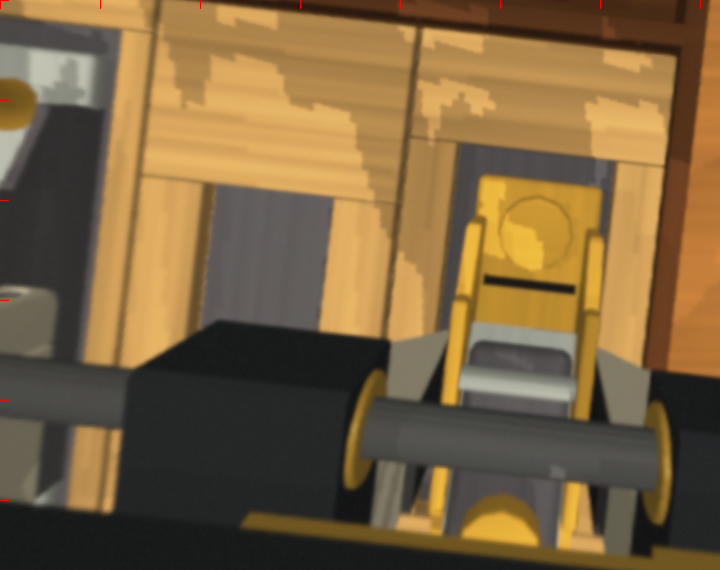

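The apron plane hangs over its own pocket: toe at (540,180), pocket end at (535,150), even gaps at the sides. Lowering.

```bash
python3 -m crank '[[-1,0,-1,8,0],[-1,0,-1,13,0],[-1,0,-1,15,0],[-1,0,-1,16,0],[-1,0,-1,17,0],[-1,0,-1,18,0],[-1,0,-1,18.5,0],[-1,0,-1,18.5,0],[-1,0,-1,18.5,0]]';python3 -m crank '[[-1,0,0,0.4,0],[-1,0,0,0.8,0],[-1,0,0,1.1,0],[-1,0,0,1.1,0],[-1,0,0,1.1,0]]'
```

```text
time: 19.82
tool_pos: [0.5169, -0.3532, 0.2119]
tool_rot: [3.141, -0.0, -0.114]
contact_force: [0.3, 0.2, -3.3]
opening: 0.0377
grip_force: 30.0
time: 20.23
tool_pos: [0.5169, -0.3531, 0.2106]
tool_rot: [3.142, 0.0, -0.114]
contact_force: [-0.1, -0.5, -3.7]
opening: 0.0379
grip_force: 30.0
```

```bash
python3 -m crank '[[-1,0,0,0.5,0],[-1,0,0,1,0],[-1,0,0,1,0],[-1,0,0,1,0]]'
```

```text
time: 20.57
tool_pos: [0.5169, -0.3531, 0.2103]
tool_rot: [3.141, -0.0, -0.114]
contact_force: [-3.0, 1.1, 4.9]
opening: 0.0373
grip_force: 30.0
```

```bash
python3 -m crank '[[0.2,0,0,-0.5,0],[0.2,0,0,-0.5,0],[0.2,0,0,-0.5,0],[0.2,0,0,-0.5,0],[0.2,0,0,-20,0],[0.2,0,0,-50,0],[0.2,0,0,-85,0],[0.2,0,0,-95,0],[0.2,0,0,-95,0]]'; python3 -c "
from h import *
to(.549,.3615,.265,-.225)"
```

```text
time: 21.32
tool_pos: [0.5175, -0.3536, 0.3083]
tool_rot: [3.137, -0.006, -0.114]
contact_force: [0.4, 0.1, -0.2]
opening: 0.0553
grip_force: 0.0
rows dx -50.2 dy -714.1 dz 43.3 roll 0.111 t 21.32 n 17.2
```

```bash
python3 -m crank '[[0.1,-30,-430,0,0.111],[0.1,-30,-430,0,0.111],[0.1,-30,-430,0,0.111],[0.1,-30,-430,0,0.111],[0.1,-30,-430,0,0.111],[0.1,-30,-430,0,0.111],[0.1,-30,-430,0,0.111],[0.1,-30,-430,0,0.111],[0.1,-30,-430,0,0.111],[0.1,-30,-430,0,0.111],[0.1,-30,-430,0,0.111],[0.1,-30,-430,0,0.111]]' 20; python3 -c "
from h import *
to(.549,.3615,.265,-.225)"
```

```text
time: 22.32
tool_pos: [0.5353, 0.081, 0.3029]
tool_rot: [-3.142, 0.003, -0.22]
contact_force: [0.1, -0.5, 0.4]
opening: 0.0503
grip_force: 0.0
rows dx -48.0 dy -276.7 dz 37.9 roll 0.005 t 22.32 n 6.8
```

```bash
python3 -m crank '[[0.1,-48,-277,38,0.005],[0.1,-48,-277,38,0.005],[0.1,-48,-277,38,0.005],[0.1,-48,-277,38,0.005],[0.1,-48,-277,38,0.005],[0.1,-48,-277,38,0.005],[0.1,-48,-277,38,0.005],[0.1,-48,-277,38,0.005],[0.1,-48,-277,38,0.005],[0.1,-48,-277,38,0.005],[0.1,-48,-277,38,0.005]]'; python3 -c "
from h import *
cap('wrist');p,W=wcloud();X,Y,Z=W[...,0],W[...,1],W[...,2]
k=(Z>.024)&(Z<.06)&(np.hypot(X-.549,Y-.3615)<.045)
r=cv2.minAreaRect(np.float32(np.c_[X[k],Y[k]]*1000));print(r)
to(.549,.3615,.199,-.225)"
```

```text
time: 23.23
tool_pos: [0.5516, 0.3564, 0.266]
tool_rot: [3.14, 0.001, -0.232]
contact_force: [-0.2, 0.4, -0.4]
opening: 0.0508
grip_force: 0.0
((551.4255981445312, 361.504638671875), (28.648365020751953, 59.40293884277344), 77.38862609863281)
rows dx -3.8 dy -4.3 dz 67.4 roll -0.007 t 23.28 n 1.6
```

```bash
python3 -m crank '[[0.1,-3,-5,20,0],[0.1,-3,-5,45,0],[0.1,-3,-5,62,0],[0.1,-3,-5,68,0],[0.1,-3,-5,68,0],[-1,-3,-5,68,0],[-1,-3,-5,68,0],[-1,-3,-5,68,0],[-1,-3,-5,68,0],[-1,-3,-5,68,0]]' 20;  python3 -m crank '[[-1,0,0,-8,0],[-1,0,0,-25,0],[-1,0,0,-55,0],[-1,0,0,-85,0],[-1,0,0,-115,0],[-1,0,0,-115,0],[-1,0,0,-115,0],[-1,0,0,-115,0]]'; python3 -c "
from h import *
to(.527,-.265,.26,-.114)"
```

```text
time: 24.12
tool_pos: [0.5496, 0.3637, 0.1998]
tool_rot: [-3.141, -0.002, -0.23]
contact_force: [-0.3, -1.8, 4.9]
opening: 0.0281
grip_force: 20.0
time: 24.78
tool_pos: [0.5489, 0.3636, 0.3129]
tool_rot: [3.141, 0.001, -0.23]
contact_force: [1.0, -0.7, -2.0]
opening: 0.0277
grip_force: 20.0
rows dx 122.1 dy 617.1 dz 52.9 roll -0.116 t 24.78 n 15.1
```

Held at 20 N with an opening of 28 mm, which fits the palm plane. Pocket contact is expected at TCP z≈0.2098.

```bash
python3 -m crank '[[-1,3,18,0,0],[-1,10,50,0,0],[-1,18,90,0,0],[-1,26,130,0,0],[-1,34,170,0,0],[-1,42,210,0,0],[-1,50,250,0,0],[-1,58,290,0,-0.05],[-1,66,330,0,-0.116],[-1,74,370,0,-0.116],[-1,81,410,0,-0.116],[-1,85,430,0,-0.116]]'; python3 -c "
from h import *
to(.527,-.265,.26,-.114)"
```

```text
time: 25.78
tool_pos: [0.533, -0.0781, 0.3118]
tool_rot: [3.141, 0.004, -0.117]
contact_force: [1.5, 0.2, -2.3]
opening: 0.0278
grip_force: 20.0
rows dx 15.8 dy 186.3 dz 51.8 roll -0.003 t 25.78 n 4.7
```

```bash
python3 -m crank '[[-1,3,38,0,0],[-1,6,76,0,0],[-1,10,114,0,0],[-1,14,150,0,0],[-1,16,175,0,0],[-1,16,184,0,0],[-1,16,184,20,0],[-1,16,184,45,0],[-1,16,184,65,0],[-1,16,184,80,0],[-1,16,184,82,0],[-1,16,184,82,0]]'; python3 -c "
from h import *
to(.527,-.265,.2098,-.114)
cap('wrist');save(wortho(.028,.44,.63,-.42,-.18,3),'m1')"
```

```text
time: 26.78
tool_pos: [0.5285, -0.258, 0.2298]
tool_rot: [-3.139, 0.004, -0.114]
contact_force: [0.5, 0.6, -1.4]
opening: 0.0279
grip_force: 20.0
rows dx -0.7 dy 7.1 dz 20.0 roll 0.000 t 26.78 n 0.5
```

View pics/m1.png

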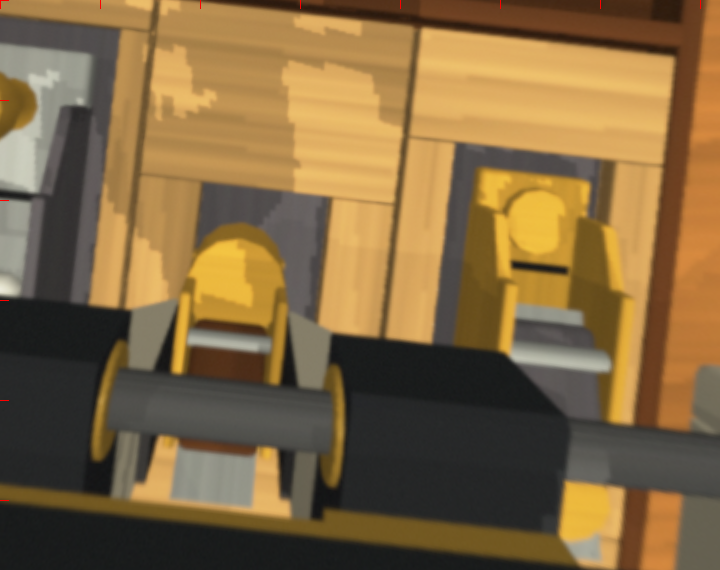

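The palm plane is about 7 mm too far left of its pocket (plane at (237,260), pocket middle around x≈262). The apron plane sits properly in its own. Shift and lower.

```bash
python3 -m crank '[[-1,0,4,0,0],[-1,0,7,0,0],[-1,0,7,0,0],[-1,0,7,0,0],[-1,0,7,0,0]]'; python3 -c "
from h import *
to(.527,-.265,.2098,-.114)"
```

```text
time: 27.25
tool_pos: [0.5281, -0.266, 0.2321]
tool_rot: [3.141, -0.001, -0.114]
contact_force: [-0.7, -0.2, -1.9]
opening: 0.0283
grip_force: 20.0
rows dx -1.2 dy -0.9 dz 22.3 roll -0.000 t 27.25 n 0.5
```

```bash
python3 -m crank '[[-1,-1,-1,8,0],[-1,-1,-1,14,0],[-1,-1,-1,17,0],[-1,-1,-1,18,0],[-1,-1,-1,19,0],[-1,-1,-1,20,0],[-1,-1,-1,20.5,0],[-1,-1,-1,20.5,0],[-1,-1,-1,20.5,0]]';python3 -m crank '[[-1,0,0,0.5,0],[-1,0,0,1,0],[-1,0,0,1.5,0],[-1,0,0,1.5,0],[-1,0,0,1.5,0]]'
```

```text
time: 28.0
tool_pos: [0.5273, -0.2648, 0.2113]
tool_rot: [3.141, -0.0, -0.114]
contact_force: [-1.1, 0.4, -2.1]
opening: 0.0279
grip_force: 20.0
time: 28.42
tool_pos: [0.5272, -0.2648, 0.2098]
tool_rot: [3.141, -0.0, -0.114]
contact_force: [-0.5, -0.2, 1.5]
opening: 0.0278
grip_force: 20.0
```

```bash
python3 -m crank '[[0,0,0,0.2,0],[0,0,0,0.2,0],[0,0,0,0.2,0],[0,0,0,0.2,0],[0,0,0,-20,0],[0,0,0,-50,0],[0,-10,0,-90,0],[0,-35,0,-130,0],[0,-60,0,-170,0],[0,-80,0,-190,0],[0,-90,0,-190,0],[0,-90,0,-190,0]]'
python3 - <<'E'
from h import *
cap('wrist');a=wortho(.04,.42,.69,-.42,-.04,2);save(a,'fin')
p,W=wcloud();X,Y,Z=W[...,0],W[...,1],W[...,2]
for n,c,hl,hw in(('sh',(547,-88),82,19),('bl',(537,-176),88,33),('ap',(517,-353),63,27),('pa',(527,-265),40,22)):
    a=-.114;dx,dy=X*1e3-c[0],Y*1e3-c[1];s=dx*np.cos(a)+dy*np.sin(a);t=-dx*np.sin(a)+dy*np.cos(a)
    k=(abs(s)<hl+15)&(abs(t)<hw+8)&(Z>.034)&(Z<.1)
    r=cv2.minAreaRect(np.float32(np.c_[s[k],t[k]]));print(n,np.round(r[0],1),np.round(r[1],1),round(r[2],1),np.percentile(Z[k],99.5).round(4))
cap('top');q=np.load('top.npz')['p'];cv2.imwrite('pics/topf.png',cv2.resize(q[:,:,::-1],(800,600)))
E
```

```text
time: 29.42
tool_pos: [0.4363, -0.2543, 0.4016]
tool_rot: [3.139, -0.003, -0.115]
contact_force: [0.6, 0.3, -0.5]
opening: 0.0459
grip_force: 0.0
sh [-9.  -1.3] [ 24.6 166.6] 89.7 0.0858
bl [-3.4 -1. ] [147.3  51. ] 0.1 0.0714
ap [-3.6 -0.2] [92.7 39.2] 0.0 0.0657
pa [-0.3  0.4] [62.8 28.3] 0.1 0.0597
```

View pics/fin.png

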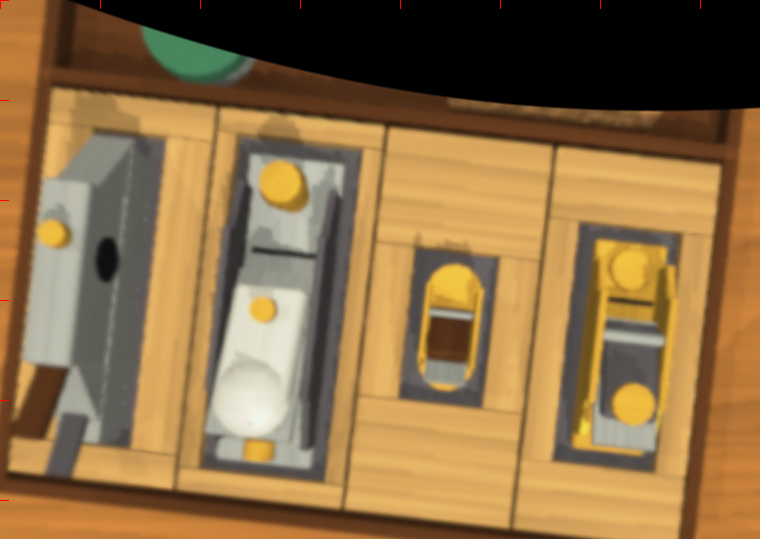

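View pics/topf.png

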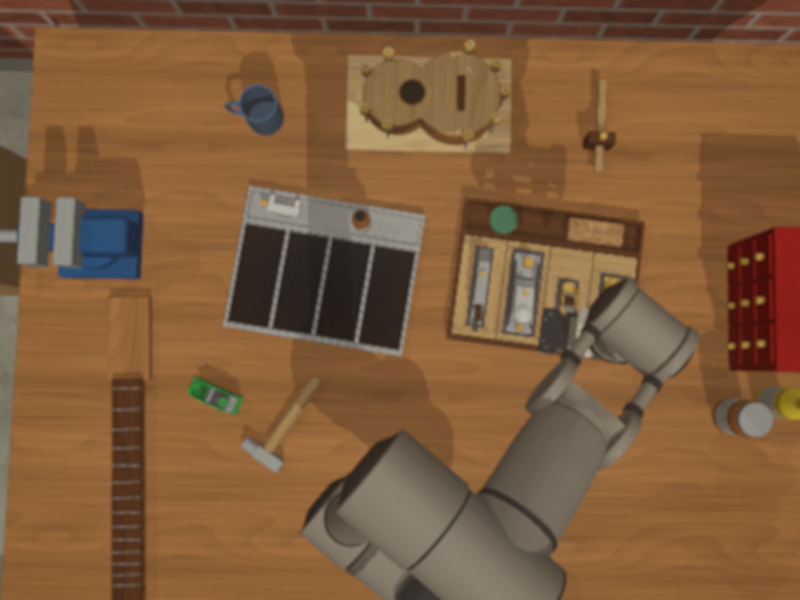

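All four planes are down in their pockets: top heights match floor plus plane height and yaw error is about 0°. The bottle and tin haven't moved.

```bash
python3 -c "
from cell import ticket
print(ticket.hand_in())"
```

```text
the job is handed in; nothing more can be done
None
```

All four planes are in their own pockets, sole flat and lined up, with the oil bottle and wax tin left where they stood; I handed the job in at about 29.5 s.

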